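# Set a boot-tree rod against the stop and fit its spring

### The arm

A 7-joint arm with a two-finger parallel gripper is mounted at the origin on the work surface. World frame = base frame: x ahead of the robot, y to its left, z up, the work surface at z = 0. Lengths are in m, angles in rad, forces in N, time in s.
With the tool pointing down it reaches from about 0.425 to 0.875 m from the base axis. Payload 4.7 kg.
Tool frame: the origin (TCP) lies at the very end of the fingers, on their centre line; the grasp point (between the pads) lies 19 mm behind it; z points along the fingers, y is the line along which they close (so a half turn about z gives the same grasp; the last joint's range is limited). The gripper opens to 87 mm and grips with 3 to 60 N. Pads are 19 mm wide; open, the fingers measure 117 mm over their backs; the gripper's body (75 mm by 190 mm) begins 51 mm behind the grasp point.
Start: joints at [1.354, 0.321, -0.07, 1.45, 0.023, 1.371, -0.057], TCP at [0.149, -0.633, 0.223] pointing down, gripper open.
Joint ranges: [-2.86, 2.86], [-0.3, 2.09], [-1.38, 1.24], [0.06, 2.45], [-1.56, 4.7], [0.09, 2.05], [-2.69, 2.69]. Speed limits (rad/s): [2.57, 2.57, 3.14, 3.14, 3.14, 3.14, 3.14].

### API

Orientations are given as a rotation vector (axis times angle).
In Python, from bench import ctrl, imaging, ticket gives the robot as it stands.
- The arm moves only by the tool jog_arm, never from a script. Its argument "rows" is text: rows parted by semicolons, each of 7 numbers parted by spaces: the shift along the tool's x, y, z in cm, then the turn, a rotation vector about the tool's x, y, z in rad, then the closure, from -1 (fully open) to 1 (shut), so that 0 is half open. A call has 1 to 5 rows; each row shifts and turns the commanded pose from where the row before left it, along the tool's axes as they then stand; what a row does not reach is not made up. A row lasts 1/8 s, in which the tool goes at most 62.5 mm and 10.7 degrees, less where a joint would pass 70% of its speed; a pose out of reach is approached as far as the arm can. A call with a gripper value outside its range is refused whole. The fingers move at their own pace and stop on an object; "force" is the grip in N (left out, the last holds). Time passes only in rows, so rows that do not move let the fingers close. It gives the time, the measured TCP pose, the force, the opening and the grip force at its end, in the units of the state.
- ctrl.get_state(): the state, without advancing time (a new reading comes with each control period).
- imaging.get_image(name): name is "side" or "top"; returns a dict with "img" (400x640x3 uint8, blue, green, red), "vertical_fov" (degrees; the focal length in pixels is half the picture's height over the tangent of half this angle, whatever the lens; pixels are square), "cx", "cy" (the principal point, pixels), "k1" (the pictures are not rectified: a ray, as slopes to the right and down, at radius r is drawn at 1 + k1 r^2 times it, then the intrinsics apply), "origin" and "orientation" of the camera in the world. Camera axes: x right, y down, z forward; pixel columns grow to the right and rows downward; lengths in m; the calibration is good to about 2 mm. A picture is of the moment at which its call begins. There is no depth.
- ticket.close_job(): hands the job in; it is judged then, once.
The state is a dict: "time": time; "joint_positions": joint angles; "qd": joint speeds; "joint_torque": joint torques, N m; "position": TCP position; "tool_rot": TCP orientation; "ft_force": force on the tool from outside, world axes, zero at the start; "torque": the same for the moment, N m; "grip_width": opening from 0.0 (shut) to 1.0 (fully open); "grip_force": force on a finger pad.
Only numpy, scipy, OpenCV 4.12 (cv2) and the standard library are available. Lean on these libraries where they do the work, as an engineer would, in place of code of your own. Each camera call takes 0.05 s, during which the arm holds its last target. There are 200 camera calls.

### The job

Take the white boot-tree rod from its rack and lay it in the V-groove of the blue fixture, behind the black strap and with its brass end towards the red stop, and let go of it there. Then take it anew, from the tail, and push it along the groove, under the strap, until the brass end touches the red stop. Then thread the coil spring over the free tail until the whole spring is on the rod, let go, and leave the other things on the bench where they are.

Things in the scene. Friction and masses are not known exactly. Their poses are not given: they have to be found in the camera images.
- jig: Fixed V-groove fixture: blue base 84 x 240 x 12 mm, on it a 14 mm wide spine with an aluminium V-rail, 200 mm long, 20 mm wide, groove 90 degrees. Origin at the centre of the base's underside; y axis along the groove towards the red stop, z up. The rail's upper edges lie 5 mm below the axis of a rod in the groove: fingertips can pinch the rod there reaching up to 4 mm below its axis.
- jig_stop (a point): Centre of the face of the red end stop (block 44 mm wide, 12 mm thick, top 90 mm above the bench), on the axis of a rod lying in the groove, which is 70 mm above the bench; axes as those of the fixture.
- jig_end (a point): Middle of the open end of the groove, on the axis of a rod lying in it (70 mm above the bench), 200 mm from jig_stop. Nothing stands beyond this end.
- jig_strap (a point): Middle of the underside of the black steel strap that bridges the groove 14 to 30 mm from the stop's face: opening 33 mm wide, underside 85 mm and top 89 mm above the bench, 45 mm wide overall.
- rod: Loose white-painted wooden rod, 18 mm in diameter, 260 mm long, about 90 g, balanced at mid-length. Origin at mid-length on its axis; y axis along the rod to the brass nose. Starts on the rack, axis level, 45 mm above the bench. Slides in the groove at 1 to 3 N; behind the strap it lies steady with its nose 32 to 55 mm short of the stop (further back it tips off). When home, its tail stands 60 mm out of the open end.
- rod_nose (a point): Centre of the rod's nose end face; the last 30 mm at this end is brass.
- rod_tail (a point): Centre of the rod's tail end face, 11 mm across; the end tapers over its last 8 mm.
- rack: Fixed green rack, board 60 x 200 x 10 mm, holding the rod in two 20 mm long notches centred 70 mm either side of its middle, along its y axis; the rod is free between them. Origin at the centre of the underside.
- spring: Loose steel coil spring, stiff (does not give in the fingers), 6 coils of 3 mm wire: outside diameter 33 mm, bore 26 mm, length 45 mm, about 35 g. Origin at its middle on its axis; y axis along the spring, either end may go first. Starts lying on the saddle, axis level, 36 mm above the bench.
- saddle: Fixed green saddle under the spring: board 70 x 75 x 12 mm with two strips along y, 10 mm high, 28 mm wide over both. Origin at the centre of the underside.
- polish_tin: Bystander: flat red tin, 76 mm across, 30 mm high. Origin under its centre.
- brush: Bystander: flat brush with a wooden handle, lying on the bench.
- hammer: Bystander: hammer lying on the bench.
- glue_can: Bystander: yellow can, 80 mm across, 110 mm high.
- sandal: Bystander: sandal, 222 mm long, 80 mm wide.
- tack_bowl: Bystander: small steel bowl, 80 mm across, 35 mm high.
- heel_block: Bystander: black rubber heel block, 64 mm across, 40 mm high.

How it is judged:
On the way, in this order (a step that is already met when the one before it is completed fails the run):
1. the rod lies in the groove, brass end towards the stop and 20 to 75 mm short of it, and nothing holds it (x of rod_nose in the frame of jig_stop between -0.004 and 0.004 m and z of rod_nose in the frame of jig_stop between -0.004 and 0.004 m and angle between the y axis of rod and the y axis of jig, either way round below 0.04 rad and y of rod_nose in the frame of jig_stop between -0.075 and -0.02 m and contact force between the fingers and rod below 0.05 N and linear speed of rod below 0.02 m/s), for 0.2 s.
2. the rod has been slid along the groove until its brass end touches the stop (within 2.5 mm) (x of rod_nose in the frame of jig_stop between -0.004 and 0.004 m and z of rod_nose in the frame of jig_stop between -0.004 and 0.004 m and angle between the y axis of rod and the y axis of jig, either way round below 0.04 rad and y of rod_nose in the frame of jig_stop above -0.0025 m), for 0.2 s.
At the end, for the whole second after the job is handed in: Rod in the groove (within 4 mm and 0.04 rad of its line), brass end within 2.5 mm of the stop; whole spring on the free tail (its middle 200 to 239.5 mm from the stop, axis within 7 mm sideways, 9 mm below, 6 mm above the rod's, 0.25 rad); both at rest (all of step 2 and x of spring in the frame of jig_stop between -0.007 and 0.007 m and z of spring in the frame of jig_stop between -0.009 and 0.006 m and y of spring in the frame of jig_stop between -0.2395 and -0.2 m and angle between the y axis of spring and the y axis of jig, either way round below 0.25 rad and linear speed of rod below 0.02 m/s and linear speed of spring below 0.03 m/s); the robot touches nothing.
It fails at once if a bystander was displaced by more than 30 mm (distance of any of polish_tin, brush, hammer, glue_can, sandal, tack_bowl, heel_block from where it was at the start of the episode above 0.03 m).
It also fails if it takes over 67 s, if anything falls off the work surface, if the arm or the gripper's body presses on something with over 40 N, if the wrist force passes 120 N, or if a joint passes its speed limit or range.

## Working session

There is one attempt and no reset: what is moved stays moved. The work goes in short steps, Python scripts to look and compute and a tool call to move; the robot and the scene stay as the last step left them, time stands still between calls to the robot, and variables do not carry over. Pictures are saved under pics/ and viewed, at most 10 in all, crops included, and the job is handed in when it is done.

Besides the shell and the picture viewer there is one more tool, called after "Emit:" in YAML: its name, and indented under it one key for each argument. jog_arm: Moves the arm, as the interface text tells. Its arguments: {"type":"object","properties":{"rows":{"type":"string"},"force":{"type":"number"}},"required":["rows"]}

```bash
mkdir -p pics; ls
python3 - <<'E'
from bench import ctrl,imaging
import cv2
s=ctrl.get_state();print({k:s[k] for k in('time','position','tool_rot','grip_width','ft_force')})
for n in('side','top'):
    d=imaging.get_image(n);cv2.imwrite(f'pics/{n}0.png',d['img']);print(n,{k:v for k,v in d.items() if k!='img'})
E
```

```text
pics
{'time': 0.0, 'position': array([ 0.14851404, -0.63222106,  0.22144527]), 'tool_rot': array([-3.11877135e+00, -3.61583494e-01,  5.16241467e-04]), 'grip_width': 0.9980311466733255, 'ft_force': array([ 0.30026827, -0.65617274, -0.30022586])}
side {'vertical_fov': 52.32881404495426, 'cx': 313.24197459752764, 'cy': 190.92839148312981, 'k1': 0.012242743220275605, 'origin': array([ 0.40206407, -0.76118098,  0.8268831 ]), 'orientation': array([-2.32451708,  0.24606669, -0.12837333])}
top {'vertical_fov': 57.50889657324307, 'cx': 319.68600930408, 'cy': 200.71221051094585, 'k1': 0.008737496838909072, 'origin': array([ 0.50113635, -0.0072597 ,  1.01287764]), 'orientation': array([-2.16167256,  2.15501316, -0.10428521])}
```

View pics/side0.png

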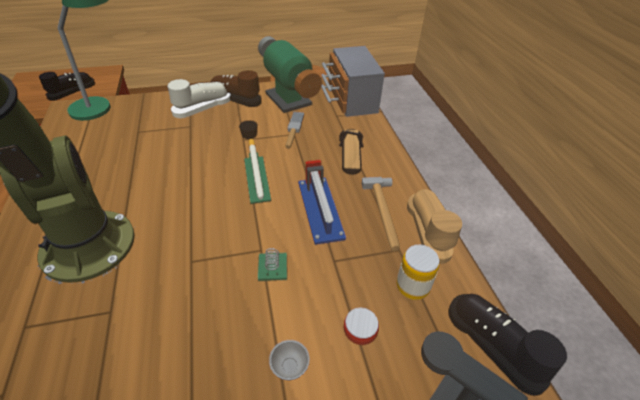

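View pics/top0.png

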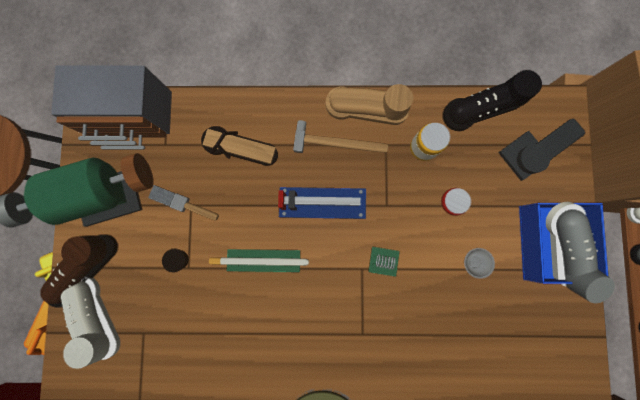

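The side view shows the rod around (257,170), the jig at (320,205) with the red stop at (313,165), and the spring at (272,262). In the top view the rod runs from the brass end at (210,262) to the tail at (308,263). There the jig spans u 278..366 at v≈203 with the stop on the left, and the spring is at (384,261).

```bash
cat > h.py <<'E'
import numpy as np, cv2
from bench import ctrl, imaging
from scipy.spatial.transform import Rotation as R
class Cam:
    def __init__(s,n):
        d=imaging.get_image(n); s.img=d['img']; s.n=n
        f=200/np.tan(np.radians(d['vertical_fov'])/2)
        s.K=np.array([[f,0,d['cx']],[0,f,d['cy']],[0,0,1]]); s.D=np.array([d['k1'],0,0,0,0.])
        s.o=np.array(d['origin']); s.R=R.from_rotvec(d['orientation']).as_matrix()
    def ray(s,uv):
        p=cv2.undistortPoints(np.float64(uv).reshape(-1,1,2),s.K,s.D).reshape(-1,2)
        r=np.c_[p,np.ones(len(p))]@s.R.T; return r/np.linalg.norm(r,axis=1)[:,None]
    def plane(s,uv,z):
        r=s.ray(uv); return s.o+r*((z-s.o[2])/r[:,2])[:,None]
    def proj(s,P):
        X=(np.float64(P).reshape(-1,3)-s.o)@s.R
        return cv2.projectPoints(X,np.zeros(3),np.zeros(3),s.K,s.D)[0].reshape(-1,2)
def tri(c1,u1,c2,u2):
    r1,r2=c1.ray(u1),c2.ray(u2); out=[]
    for a,b in zip(r1,r2):
        t=np.linalg.lstsq(np.c_[a,-b],c2.o-c1.o,rcond=None)[0]
        p,q=c1.o+a*t[0],c2.o+b*t[1]; out.append(np.r_[(p+q)/2,np.linalg.norm(p-q)])
    return np.array(out)
E
python3 - <<'E'
from h import *
np.set_printoptions(precision=4,suppress=True)
t=Cam('top');s=Cam('side')
print('tcp',t.proj([.1485,-.632,.22]),'base',t.proj([0,0,0]),s.proj([0,0,0]))
# rough tri: rod nose, tail, spring
U=[[210,262],[308,263],[384,261],[283,200],[365,202]]
print(t.plane(U,.04)); print(s.proj(t.plane(U,.04)))
def crop(c,x0,y0,x1,y1,k,f): cv2.imwrite(f,cv2.resize(c.img[y0:y1,x0:x1],None,fx=k,fy=k,interpolation=cv2.INTER_CUBIC))
crop(t,200,180,400,280,4,'pics/t1.png'); crop(s,235,115,355,285,3.5,'pics/s1.png')
E
```

```text
tcp [[634.5986 418.8361]] base [[321.37  434.944]] [[ 88.5932 244.8129]]
[[ 0.4449  0.2956  0.04  ]
 [ 0.4434  0.0364  0.04  ]
 [ 0.4496 -0.1636  0.04  ]
 [ 0.6104  0.1049  0.04  ]
 [ 0.6055 -0.1153  0.04  ]]
[[250.2421 142.6228]
 [259.9203 199.1447]
 [272.9024 256.7418]
 [314.1422 174.823 ]
 [331.1918 231.5045]]
```

View pics/t1.png

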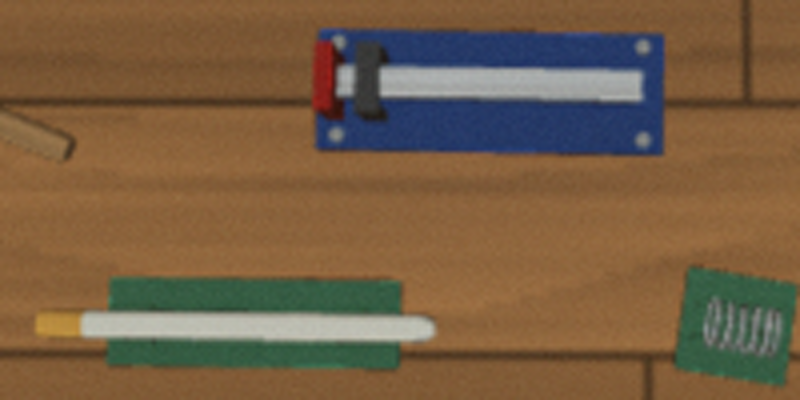

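View pics/s1.png

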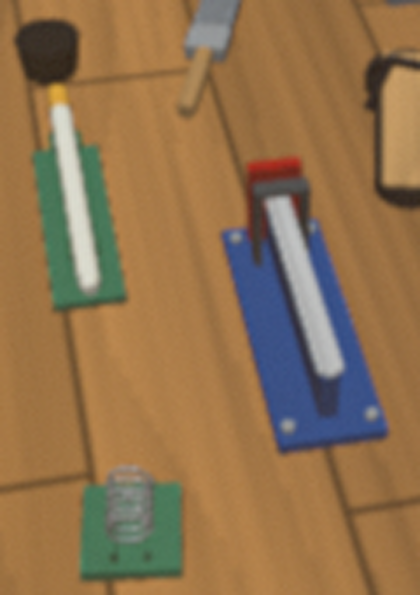

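Crops (top ×4, side ×3.5) confirm the layout: the brass nose is at the +y end, the strap is near the stop, and the spring is yawed about 10° on its saddle. Next I measure with masks.

```bash
cat > m.py <<'E'
from h import *
np.set_printoptions(precision=4,suppress=True)
def mask(c,lo,hi,roi):
    h=cv2.cvtColor(cv2.resize(c.img,None,fx=1,fy=1),cv2.COLOR_BGR2HSV); m=cv2.inRange(h,np.array(lo),np.array(hi))
    k=np.zeros_like(m); x0,y0,x1,y1=roi; k[y0:y1,x0:x1]=255; m&=k
    n,l,st,_=cv2.connectedComponentsWithStats(m); i=1+np.argmax(st[1:,4]); return (l==i).astype(np.uint8)*255
def pts(m): y,x=np.nonzero(m); return np.c_[x,y].astype(float)
def axis(m):
    p=pts(m); vx,vy,x,y=cv2.fitLine(p.astype(np.float32),cv2.DIST_L2,0,.01,.01).ravel()
    t=(p-[x,y])@[vx,vy]; a,b=t.min()-.5,t.max()+.5
    return np.array([[x+a*vx,y+a*vy],[x+b*vx,y+b*vy]])
def rect(c,m,z):
    P=c.plane(pts(m),z); (cx,cy),(w,h),a=cv2.minAreaRect(P[:,:2].astype(np.float32)*1000); return cx,cy,w,h,a
E
python3 - <<'E'
from m import *
t=Cam('top');s=Cam('side')
W=((0,0,120),(180,70,255)); B=((100,120,40),(130,255,255)); G=((60,80,30),(95,255,255))
for name,rt,rs in(('rodwhite',(205,250,315,275),(240,135,275,202)),('rail',(295,185,375,220),(300,165,340,228))):
    a=axis(mask(t,*W,rt)); b=axis(mask(s,*W,rs))
    if b[0,1]>b[1,1]: b=b[::-1]
    if a[0,0]>a[1,0]: a=a[::-1]
    print(name,a.ravel(),b.ravel()); print(tri(t,a,s,b))
Y=((15,120,120),(28,255,255))
a=pts(mask(t,*Y,(205,250,230,275))); b=pts(mask(s,*Y,(235,130,265,150))); print('brass',len(a),len(b),a.min(0),a.max(0),tri(t,a.mean(0),s,b.mean(0)))
for c,r in((t,(270,180,375,225)),(s,(290,160,355,250))):
    print('base',rect(c,mask(c,*B,r),.012))
for c,r in((t,(200,240,330,280)),(s,(235,140,280,210))): print('rack',rect(c,mask(c,*G,r),.01))
for c,r in((t,(360,240,410,285)),(s,(250,240,300,290))): print('saddle',rect(c,mask(c,*G,r),.012))
Rd=((0,120,50),(8,255,255))
a=pts(mask(t,*Rd,(270,180,290,220)));b=pts(mask(s,*Rd,(300,155,330,180)));print('stop',a.min(0),a.max(0),b.min(0),b.max(0))
# jig screws are at base top; spring: grey inside saddle
for c,r in((t,(372,252,398,272)),(s,(262,246,282,272))):
    h=cv2.cvtColor(c.img,cv2.COLOR_BGR2HSV); x0,y0,x1,y1=r; q=(h[y0:y1,x0:x1,1]<75); y,x=np.nonzero(q); p=np.c_[x+x0,y+y0].astype(np.float32)
    print('spring',c.n,len(p),p.min(0),p.max(0),cv2.minAreaRect(p),c.plane(np.float64(cv2.minAreaRect(p)[0]),.036))
E
```

```text
rodwhite [219.4904 260.715  308.5147 261.9105] [251.5454 144.4024 260.7501 199.7149]
[[0.4481 0.2667 0.054  0.002 ]
 [0.4458 0.0351 0.0385 0.0007]]
rail [294.4542 199.8102 360.5507 200.8857] [313.1709 170.1011 329.9248 222.5489]
[[ 0.6022  0.0704  0.0892  0.0064]
 [ 0.6056 -0.1014  0.0589  0.0016]]
brass 248 421 [205. 250.] [226. 266.] [[0.45   0.28   0.058  0.0133]]
base (606.704345703125, -1.2729110717773438, 234.19448852539062, 80.77239227294922, 89.44111633300781)
base (603.90966796875, -8.277252197265625, 223.70057678222656, 79.22530364990234, 89.16901397705078)
rack (466.69378662109375, 159.5932159423828, 18.91705322265625, 194.4385986328125, 0.20971490442752838)
rack (445.99700927734375, 158.12118530273438, 196.9649200439453, 53.49641036987305, 89.42302703857422)
saddle (447.4735107421875, -166.89129638671875, 72.1776351928711, 66.17605590820312, 80.82164001464844)
saddle (445.1900939941406, -169.49246215820312, 70.84516143798828, 63.55186462402344, 81.2068099975586)
stop [278. 190.] [284. 208.] [306. 160.] [320. 179.]
spring top 214 [376. 254.] [395. 269.] ((385.25, 261.75), (19.611610412597656, 12.74754810333252), 11.309932708740234) [[ 0.4474 -0.1675  0.036 ]]
spring side 281 [262. 248.] [280. 270.] ((272.076904296875, 258.8846435546875), (22.161123275756836, 17.846569061279297), 78.69007110595703) [[ 0.447  -0.1664  0.036 ]]
```

Run:
```python
from m import *
t=Cam('top');s=Cam('side');W=((0,0,120),(180,70,255))
for n,rt,rs,z in(('rod',(205,250,315,275),(240,135,275,202),.045),('rail',(295,185,375,220),(300,165,340,228),.065)):
    for c,r in((t,rt),(s,rs)): 
        P=c.plane(axis(mask(c,*W,r)),z);P=P[np.argsort(P[:,1])];d=P[1]-P[0];print(n,c.n,P[:,:2].ravel(),np.arctan2(d[0],d[1]))
# brass/stop on same rows: profiles
h=cv2.cvtColor(t.img,cv2.COLOR_BGR2HSV)
print('rod row',[(u,*h[261,u]) for u in list(range(206,222,1))])
print('stop row',[(u,*h[200,u]) for u in range(276,300)])
print(t.plane([[209,261],[284,200],[289,200],[295,200],[361,201]],.045)[:,:2],t.plane([[279,200],[284,200],[288.5,200],[295,200]],.089)[:,:2])
print('side: rail end', s.plane([[329.9,222.5]],.065))
s0=ctrl.get_state();print(R.from_rotvec(s0['tool_rot']).as_matrix(),s0['position'])
```

```text
rod top [0.4463 0.0348 0.4488 0.2692] 0.010751672895871568
rod side [0.445  0.0287 0.4477 0.2789] 0.010913777413884532
rail top [ 0.6056 -0.1009  0.6081  0.0719] 0.014358925562263697
rail side [ 0.6032 -0.1067  0.6057  0.0978] 0.012240072068656859
rod row [(206, np.uint8(14), np.uint8(151), np.uint8(133)), (207, np.uint8(14), np.uint8(147), np.uint8(137)), (208, np.uint8(16), np.uint8(156), np.uint8(150)), (209, np.uint8(19), np.uint8(164), np.uint8(183)), (210, np.uint8(19), np.uint8(164), np.uint8(188)), (211, np.uint8(19), np.uint8(172), np.uint8(184)), (212, np.uint8(19), np.uint8(169), np.uint8(184)), (213, np.uint8(19), np.uint8(165), np.uint8(186)), (214, np.uint8(19), np.uint8(169), np.uint8(183)), (215, np.uint8(19), np.uint8(168), np.uint8(184)), (216, np.uint8(19), np.uint8(166), np.uint8(184)), (217, np.uint8(19), np.uint8(167), np.uint8(186)), (218, np.uint8(19), np.uint8(170), np.uint8(184)), (219, np.uint8(19), np.uint8(156), np.uint8(183)), (220, np.uint8(20), np.uint8(62), np.uint8(185)), (221, np.uint8(32), np.uint8(19), np.uint8(189))]
stop row [(276, np.uint8(15),
[... 777 characters left out ...]
2, np.uint8(30), np.uint8(4), np.uint8(59)), (293, np.uint8(0), np.uint8(0), np.uint8(54)), (294, np.uint8(60), np.uint8(3), np.uint8(80)), (295, np.uint8(90), np.uint8(3), np.uint8(151)), (296, np.uint8(90), np.uint8(2), np.uint8(169)), (297, np.uint8(80), np.uint8(5), np.uint8(169)), (298, np.uint8(60), np.uint8(3), np.uint8(171)), (299, np.uint8(78), np.uint8(7), np.uint8(171))]
[[ 0.4478  0.2968]
 [ 0.6098  0.1016]
 [ 0.6099  0.0882]
 [ 0.6099  0.0721]
 [ 0.6076 -0.1041]] [[0.6049 0.1094]
 [0.6049 0.0967]
 [0.6049 0.0852]
 [0.605  0.0685]]
side: rail end [[ 0.6032 -0.1065  0.065 ]]
[[ 0.9735  0.2288 -0.0001]
 [ 0.2288 -0.9735  0.0002]
 [-0.0001 -0.0002 -1.    ]] [ 0.1486 -0.6327  0.2224]
```

```bash
cat > plan.py <<'E'
# plan.py x y z yaw [maxstep_mm]: rows in tool axes from the measured pose to a tool-down pose (yaw = angle of tool x, deg)
import sys
from h import *
np.set_printoptions(precision=4,suppress=True)
x,y,z,yaw=map(float,sys.argv[1:5]); mx=float(sys.argv[5]) if len(sys.argv)>5 else 60
s=ctrl.get_state();M=R.from_rotvec(s['tool_rot']);p=s['position'];a=np.radians(yaw)
T=R.from_matrix(np.array([[np.cos(a),np.sin(a),0],[np.sin(a),-np.cos(a),0],[0,0,-1]]).T.T)
d=np.array([x,y,z])-p; rv=(M.inv()*T).as_rotvec(); n=max(1,int(np.ceil(max(np.linalg.norm(d)*1000/mx,np.linalg.norm(rv)/.18))))
print('t',s['time'],'p',p,'yaw',np.degrees(np.arctan2(*M.as_matrix()[[1,0],0])),'d',d,'F',s['ft_force'],'grip',s['grip_width']*87,s['grip_force'],'n',n)
for i in range(n):
    print(' '.join('%.2f'%v for v in M.inv().apply(d/n*100)),' '.join('%.3f'%v for v in rv/n)); M=M*R.from_rotvec(rv/n)
E
python3 plan.py .5 -.25 .23 75
```

```text
t 0.4 p [ 0.1486 -0.6327  0.2224] yaw 13.226724898247141 d [0.3514 0.3827 0.0076] F [-0.1171  0.7322 -0.3496] grip 87.14710665357799 0.0 n 9
4.77 -3.25 -0.08 -0.000 -0.000 -0.120
5.13 -2.65 -0.08 -0.000 -0.000 -0.120
5.41 -2.02 -0.08 -0.000 -0.000 -0.120
5.61 -1.36 -0.08 -0.000 -0.000 -0.120
5.73 -0.68 -0.08 -0.000 -0.000 -0.120
5.77 0.01 -0.08 -0.000 -0.000 -0.120
5.73 0.70 -0.08 -0.000 -0.000 -0.120
5.61 1.38 -0.08 -0.000 -0.000 -0.120
5.40 2.04 -0.08 -0.000 -0.000 -0.120
```

Emit:
jog_arm:
  rows: "4.8 -3.2 -0.1 0 0 -0.12 -1;5.1 -2.6 -0.1 0 0 -0.12 -1;5.4 -2.0 -0.1 0 0 -0.12 -1;5.6 -1.4 -0.1 0 0 -0.12 -1;5.7 -0.7 -0.1 0 0 -0.12 -1"
  force: 30

```text
time: 1.02
position: [0.3445, -0.4196, 0.2279]
tool_rot: [2.871, 1.273, -0.0]
ft_force: [0.7, -0.4, -0.1]
grip_width: 0.998
grip_force: 0.0
```

Emit:
jog_arm:
  rows: "5.8 0 -0.1 0 0 -0.12 -1;5.7 0.7 -0.1 0 0 -0.12 -1;5.6 1.4 -0.1 0 0 -0.12 -1;5.4 2.0 -0.1 0 0 -0.12 -1"

```text
time: 1.52
position: [0.5001, -0.2495, 0.2319]
tool_rot: [2.486, 1.919, -0.0]
ft_force: [0.5, -0.6, -0.9]
grip_width: 1.001
grip_force: 0.0
```

```bash
python3 plan.py .447 .166 .12 89.4
```

```text
t 1.525 p [ 0.5001 -0.2495  0.2319] yaw 75.30713181815491 d [-0.0531  0.4155 -0.1119] F [ 0.5162 -0.5872 -0.8903] grip 87.05777624061984 0.0 n 8
4.86 -1.96 1.39 0.000 0.000 -0.031
4.91 -1.81 1.39 0.000 0.000 -0.031
4.97 -1.66 1.40 0.000 0.000 -0.031
5.02 -1.50 1.40 0.000 0.000 -0.031
5.06 -1.35 1.40 0.000 0.000 -0.031
5.10 -1.19 1.40 0.000 0.000 -0.031
5.13 -1.04 1.40 0.000 0.000 -0.031
5.16 -0.88 1.40 0.000 0.000 -0.031
```

Accurate tracking. On to the pre-grasp pose.

Emit:
jog_arm:
  rows: "4.9 -2.0 1.4 0 0 -0.031 -1;4.9 -1.8 1.4 0 0 -0.031 -1;5.0 -1.7 1.4 0 0 -0.031 -1;5.0 -1.5 1.4 0 0 -0.031 -1;5.1 -1.3 1.4 0 0 -0.031 -1"

```text
time: 2.15
position: [0.4664, 0.0115, 0.1614]
tool_rot: [2.333, 2.102, 0.0]
ft_force: [1.2, -0.2, 0.4]
grip_width: 0.995
grip_force: 0.0
```

Emit:
jog_arm:
  rows: "5.1 -1.2 1.4 0 0 -0.031 -1;5.1 -1.0 1.4 0 0 -0.031 -1;5.1 -0.9 1.4 0 0 -0.03 -1;0 0 0 0 0 0 -0.4;0 0 0 0 0 0 -0.4"

```text
time: 2.78
position: [0.4473, 0.1644, 0.1196]
tool_rot: [2.235, 2.207, -0.001]
ft_force: [-1.0, -0.3, 0.5]
grip_width: 0.854
grip_force: 0.0
```

```bash
python3 plan.py .447 .166 .042 89.4 40
python3 - <<'E'
from h import *
t=Cam('top');s=Cam('side')
a=t.img[215:315,190:330];b=s.img[100:230,190:330]
a=cv2.resize(a,(400,286));b=cv2.resize(b,(400,371));o=np.zeros((371,800,3),np.uint8);o[:286,:400]=a;o[:,400:]=b;cv2.imwrite('pics/g1.png',o)
print(t.proj([[.447,.166,.12]]),s.proj([[.447,.166,.12]]))
E
```

```text
t 2.775 p [0.4473 0.1644 0.1196] yaw 89.25367136888075 d [-0.0003  0.0016 -0.0776] F [-1.0381 -0.335   0.5488] grip 74.29945474169412 0.0 n 2
0.08 -0.01 3.88 0.000 0.000 -0.001
0.08 -0.01 3.88 0.000 0.000 -0.001
[[253.04719821 263.24219718]] [[253.37435908 147.03694324]]
```

View pics/g1.png

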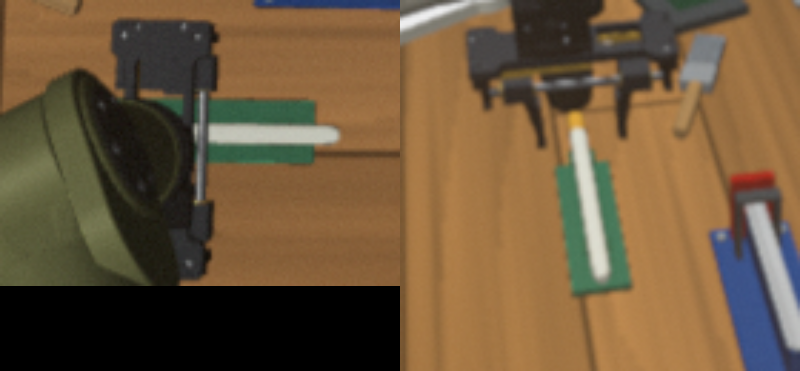

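The gripper straddles the rod line: in the side view the fingertips are near (239,150) and (268,147), and the projected TCP is at (253,147). Descending.

Emit:
jog_arm:
  rows: "0.1 0 3.9 0 0 0 -0.4;0.1 0 3.8 0 0 0 -0.4;0 0 0 0 0 0 -0.4"

```text
time: 3.25
position: [0.4452, 0.1649, 0.0405]
tool_rot: [-2.236, -2.203, 0.007]
ft_force: [-0.7, 0.1, -0.7]
grip_width: 0.703
grip_force: 0.0
```

Emit:
jog_arm:
  rows: "0 0 0 0 0 0 1;0 0 0 0 0 0 1;0 0 0 0 0 0 1;0 0 0 0 0 0 1"
  force: 30

```text
time: 3.75
position: [0.4475, 0.1669, 0.0431]
tool_rot: [2.235, 2.206, 0.001]
ft_force: [0.0, 0.3, -0.4]
grip_width: 0.33
grip_force: 0.0
```

Emit:
jog_arm:
  rows: "0 0 0 0 0 0 1;0 0 0 0 0 0 1;0 0 0 0 0 0 1"

```text
time: 4.12
position: [0.4478, 0.1669, 0.0428]
tool_rot: [2.235, 2.206, 0.001]
ft_force: [1.4, 0.0, 0.7]
grip_width: 0.196
grip_force: 30.0
```

```bash
python3 plan.py .447 .166 .042 89.4;python3 plan.py .447 .166 .042 89.4
```

```text
t 4.125 p [0.4478 0.1669 0.0428] yaw 89.25221589778478 d [-0.0008 -0.0009 -0.0008] F [1.4485 0.0224 0.6691] grip 17.036730495119933 29.997510015964508 n 1
-0.09 -0.08 0.08 0.001 -0.000 -0.003
t 4.125 p [0.4478 0.1669 0.0428] yaw 89.25221589778478 d [-0.0008 -0.0009 -0.0008] F [1.4485 0.0224 0.6691] grip 17.036730495119933 29.997510015964508 n 1
-0.09 -0.08 0.08 0.001 -0.000 -0.003
```

Emit:
jog_arm:
  rows: "0 0 -2.0 0 0 0 1;0 0 -4.0 0 0 0 1;0 0 -4.0 0 0 0 1;0 0 -2 0 0 0 1;0 0 0 0 0 0 1"

```text
time: 4.75
position: [0.4476, 0.1672, 0.1634]
tool_rot: [2.235, 2.205, 0.002]
ft_force: [-0.3, -0.8, -0.7]
grip_width: 0.198
grip_force: 30.0
```

```bash
python3 plan.py .605 -.075 .16 89.3 45
```

```text
t 4.75 p [0.4476 0.1672 0.1634] yaw 89.2397168711002 d [ 0.1574 -0.2422 -0.0034] F [-0.3188 -0.7501 -0.7433] grip 17.243029626979627 29.996992349624634 n 7
-3.43 2.29 0.05 0.000 0.000 -0.000
-3.43 2.29 0.05 0.000 0.000 -0.000
-3.43 2.29 0.05 0.000 0.000 -0.000
-3.43 2.29 0.05 0.000 0.000 -0.000
-3.43 2.29 0.05 0.000 0.000 -0.000
-3.43 2.29 0.05 0.000 0.000 -0.000
-3.43 2.29 0.05 0.000 0.000 -0.000
```

Emit:
jog_arm:
  rows: "-2.4 1.6 0 0 0 0 1;-3.4 2.3 0 0 0 0 1;-3.4 2.3 0 0 0 0 1;-3.4 2.3 0 0 0 0 1;-3.4 2.3 0 0 0 0 1"

```text
time: 5.38
position: [0.5523, 0.0046, 0.1603]
tool_rot: [-2.233, -2.205, 0.003]
ft_force: [0.2, 0.4, -0.3]
grip_width: 0.197
grip_force: 30.0
```

Emit:
jog_arm:
  rows: "-3.4 2.3 0.1 0 0 0 1;-3.4 2.3 0.1 0 0 0 1;-1.2 0.6 0.1 0 0 0 1;0 0 0 0 0 0 1;0 0 0 0 0 0 1"

```text
time: 6.0
position: [0.6031, -0.0729, 0.159]
tool_rot: [-2.232, -2.209, 0.0]
ft_force: [0.0, 0.2, -0.7]
grip_width: 0.196
grip_force: 30.0
```

```bash
python3 plan.py .605 -.075 .067 89.3 45
python3 - <<'E'
from h import *
t=Cam('top');s=Cam('side')
a=t.img[160:260,250:390];b=s.img[120:250,260:400]
a=cv2.resize(a,(400,286));b=cv2.resize(b,(400,371));o=np.zeros((371,800,3),np.uint8);o[:286,:400]=a;o[:,400:]=b;cv2.imwrite('pics/g2.png',o)
z=.165
print('expected nose/tail',s.proj([[.607,.055,z],[.604,-.205,z]]),t.proj([[.607,.055,z],[.604,-.205,z]]))
E
```

```text
t 6.0 p [ 0.6031 -0.0729  0.159 ] yaw 89.40045507335618 d [ 0.0019 -0.0021 -0.092 ] F [ 0.0365  0.1922 -0.7467] grip 17.07629679979826 29.99717742204666 n 3
-0.07 0.07 3.07 -0.000 -0.000 0.001
-0.07 0.07 3.07 -0.000 -0.000 0.001
-0.07 0.06 3.07 -0.000 -0.000 0.001
expected nose/tail [[317.91443105 151.55883531]
 [343.49714753 224.86317462]] [[298.16052368 195.5225177 ]
 [409.41993341 197.03298527]]
```

View pics/g2.png

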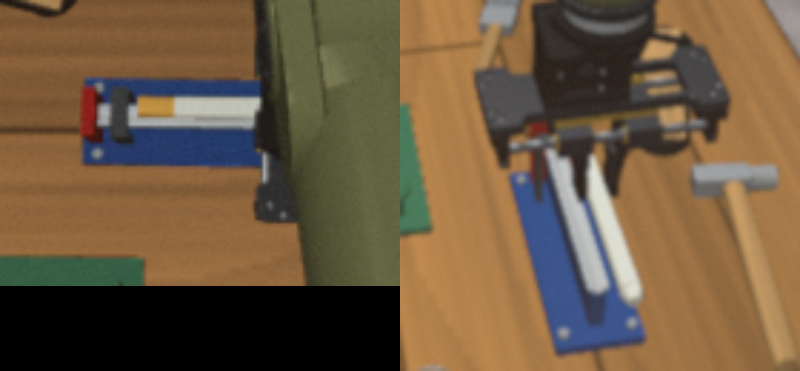

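The nose is at about (298,197) in top and the tail at about (341,224) in side, as expected, clear of the strap at (292,200). Lowering to just above the groove.

Emit:
jog_arm:
  rows: "0 0.1 3 0 0 0 1;0 0.1 3 0 0 0 1;0 0 2.1 0 0 0 1;0 0 0 0 0 0 1;0 0 0 0 0 0 1"

```text
time: 6.72
position: [0.6068, -0.0749, 0.0797]
tool_rot: [2.234, 2.206, 0.002]
ft_force: [0.2, 0.0, -0.2]
grip_width: 0.196
grip_force: 30.0
```

```bash
python3 plan.py .605 -.075 .067 89.3 45
cat > rodchk.py <<'E'
from m import *
import sys
z=float(sys.argv[1])
t=Cam('top');s=Cam('side')
W=((0,0,120),(180,70,255));Y=((15,120,120),(28,255,255))
g=[cv2.cvtColor(c.img,cv2.COLOR_BGR2HSV) for c in(t,s)]
# brass patch in top, tail section in side
a=axis(mask(t,(15,120,130),(28,255,255),(280,185,330,215)));print('brass top',a.ravel(),t.plane(a,z)[:,:2].ravel())
m=mask(s,*W,(322,195,352,240)); p=pts(m); print('side blob rows',p[:,1].min(),p[:,1].max())
for v in range(int(p[:,1].max())-14,int(p[:,1].max())+1,3):
    q=p[p[:,1]==v,0]; print(v,q.min(),q.max(),s.plane([[(q.min()+q.max())/2,v]],z)[0,:2])
E
python3 rodchk.py .083
python3 - <<'E'
from h import *
t=Cam('top');s=Cam('side')
a=t.img[160:260,250:390];b=s.img[140:250,280:400]
a=cv2.resize(a,(400,286));b=cv2.resize(b,(400,367));o=np.zeros((371,800,3),np.uint8);o[:286,:400]=a;o[:367,400:]=b;cv2.imwrite('pics/g3.png',o)
E
```

```text
t 6.725 p [ 0.6068 -0.0749  0.0797] yaw 89.27651765845617 d [-0.0018 -0.0001 -0.0127] F [ 0.1571  0.0017 -0.2035] grip 17.013825414291276 29.99691814184189 n 1
-0.01 -0.18 1.27 0.002 0.000 -0.000
brass top [301.3721 198.7403 312.6277 199.2634] [0.6089 0.0527 0.6076 0.0237]
side blob rows 198.0 239.0
225 330.0 337.0 [ 0.605  -0.1316]
228 331.0 338.0 [ 0.605  -0.1414]
231 332.0 343.0 [ 0.6096 -0.1521]
234 332.0 344.0 [ 0.6084 -0.1614]
237 333.0 341.0 [ 0.6036 -0.1699]
```

View pics/g3.png

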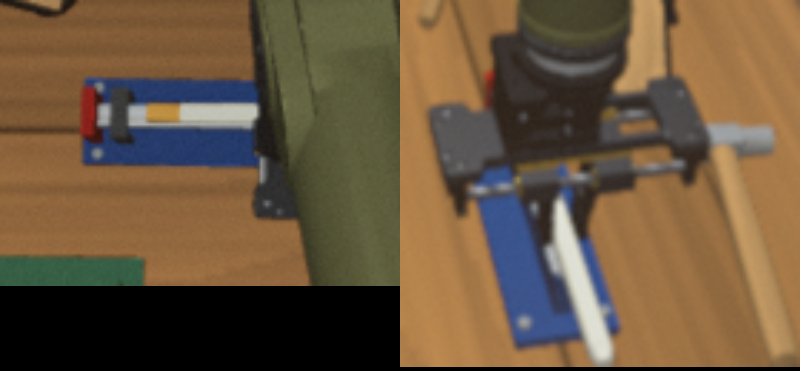

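The brass spans u 301–313 in top, on the rail's line within about 1 mm, and the tail overhangs the open end in side. Lowering into the groove.

Emit:
jog_arm:
  rows: "0 -0.1 0.6 0 0 0 1;0 0 0.4 0 0 0 1;0 0 0.1 0 0 0 1;0 0 0 0 0 0 1"

```text
time: 7.42
position: [0.6055, -0.0752, 0.0679]
tool_rot: [2.235, 2.206, 0.001]
ft_force: [0.6, 0.4, 1.8]
grip_width: 0.197
grip_force: 30.0
```

```bash
python3 plan.py .605 -.075 .067 89.3 45
```

```text
t 7.425 p [ 0.6055 -0.0752  0.0679] yaw 89.24958551861198 d [-0.0005  0.0002 -0.0009] F [0.6274 0.3786 1.7924] grip 17.12414907982905 29.996905624866486 n 1
0.02 -0.05 0.09 0.001 0.000 -0.001
```

Emit:
jog_arm:
  rows: "0 0 0 0 0 0 0.2;0 0 0 0 0 0 0.2;0 0 0 0 0 0 -0.2;0 0 0 0 0 0 -0.2;0 0 0 0 0 0 -0.2"

```text
time: 8.05
position: [0.6049, -0.0752, 0.0675]
tool_rot: [-2.236, -2.207, 0.0]
ft_force: [-0.5, 0.5, 0.5]
grip_width: 0.579
grip_force: 0.0
```

Emit:
jog_arm:
  rows: "0 0 -2 0 0 0 -0.2;0 0 -4 0 0 0 -0.2;0 0 -4 0 0 0 -0.2;-5 0 0 0 0 0 -0.2;-5 0 0 0 0 0 -0.2"

```text
time: 8.68
position: [0.6047, -0.1758, 0.1705]
tool_rot: [2.231, 2.207, 0.002]
ft_force: [0.1, 0.0, 0.2]
grip_width: 0.602
grip_force: 0.0
```

```bash
python3 plan.py .604 -.17 .067 89.3 45; python3 rodchk.py .07
```

```text
t 8.675 p [ 0.6047 -0.1758  0.1705] yaw 89.37589295600763 d [-0.0007  0.0058 -0.1035] F [0.0803 0.0406 0.1651] grip 52.34377584616207 0.0 n 3
0.20 -0.04 3.45 0.001 0.001 0.000
0.20 -0.03 3.45 0.001 0.001 0.000
0.19 -0.03 3.45 0.001 0.001 0.000
brass top [301.358  199.2393 312.6929 199.9531] [0.6091 0.0535 0.6073 0.024 ]
side blob rows 212.0 239.0
225 328.0 335.0 [ 0.6037 -0.1196]
228 329.0 336.0 [ 0.6037 -0.1296]
231 330.0 343.0 [ 0.6109 -0.141 ]
234 330.0 342.0 [ 0.6072 -0.15  ]
237 331.0 339.0 [ 0.6024 -0.1586]
```

The rod lies in the groove with its nose at y≈0.054, about 45 mm short of the stop. Now regrasp at the tail.

Emit:
jog_arm:
  rows: "0 0 3.5 0 0 0 -0.2;0 0 3.8 0 0 0 -0.2;0 0 3.5 0 0 0 -0.2;0 0 0 0 0 0 -0.2"

```text
time: 9.28
position: [0.6018, -0.1744, 0.0579]
tool_rot: [-2.232, -2.204, 0.003]
ft_force: [0.4, -0.7, 0.4]
grip_width: 0.596
grip_force: 0.0
```

Emit:
jog_arm:
  rows: "0 0 0 0 0 0 1;0 0 0 0 0 0 1;0 0 0 0 0 0 1;0 0 0 0 0 0 1;0 0 0 0 0 0 1"
  force: 25

```text
time: 9.9
position: [0.6039, -0.1753, 0.0598]
tool_rot: [2.235, 2.206, 0.0]
ft_force: [0.4, -0.5, 0.3]
grip_width: 0.193
grip_force: 25.0
```

Emit:
jog_arm:
  rows: "1 0 0 0 0 0 1;1 0 0 0 0 0 1;1 0 0 0 0 0 1;0.7 0 0 0 0 0 1;0 0 0 0 0 0 1"

```text
time: 10.52
position: [0.6046, -0.1362, 0.0598]
tool_rot: [-2.234, -2.208, -0.002]
ft_force: [1.4, 1.9, 1.3]
grip_width: 0.197
grip_force: 25.0
```

```bash
python3 plan.py .605 -.13 .062 89.3 45; python3 rodchk.py .07
```

```text
t 10.525 p [ 0.6046 -0.1362  0.0598] yaw 89.34503422723732 d [0.0004 0.0062 0.0022] F [1.4042 1.8615 1.2753] grip 17.13661323247708 25.007845759391785 n 1
0.62 0.04 -0.22 0.001 -0.001 0.001
brass top [296.  196.5 296.  202.5] [0.6163 0.0676 0.6005 0.0674]
side blob rows 221.0 239.0
225 331.0 335.0 [ 0.6074 -0.1204]
228 331.0 336.0 [ 0.6061 -0.1301]
231 331.0 337.0 [ 0.6049 -0.1397]
234 331.0 338.0 [ 0.6036 -0.1492]
237 331.0 338.0 [ 0.6013 -0.1583]
```

Emit:
jog_arm:
  rows: "0.3 0 0 0 0 0 1;0.2 0 0 0 0 0 1;0.1 0 0 0 0 0 1;0 0 0 0 0 0 1"

```text
time: 11.12
position: [0.6045, -0.1328, 0.0598]
tool_rot: [2.236, 2.206, -0.0]
ft_force: [2.6, -3.3, 2.4]
grip_width: 0.197
grip_force: 25.0
```

Emit:
jog_arm:
  rows: "0.1 0 0 0 0 0 1;0.1 0 0 0 0 0 1;0 0 0 0 0 0 1"

```text
time: 11.5
position: [0.6045, -0.1301, 0.0597]
tool_rot: [2.235, 2.207, 0.0]
ft_force: [3.7, -3.2, 2.9]
grip_width: 0.194
grip_force: 25.0
```

Emit:
jog_arm:
  rows: "0.1 0 0 0 0 0 1;0.1 0 0 0 0 0 1;0 0 0 0 0 0 1"

```text
time: 11.88
position: [0.6045, -0.1287, 0.0597]
tool_rot: [2.235, 2.206, -0.0]
ft_force: [2.5, -4.6, 2.8]
grip_width: 0.196
grip_force: 25.0
```

Emit:
jog_arm:
  rows: "0.1 0 0 0 0 0 1;0.1 0 0 0 0 0 1;0 0 0 0 0 0 1"

```text
time: 12.25
position: [0.6045, -0.1286, 0.0597]
tool_rot: [2.235, 2.204, -0.003]
ft_force: [3.4, -7.2, 2.6]
grip_width: 0.201
grip_force: 25.0
```

Emit:
jog_arm:
  rows: "0.2 0 0 0 0 0 1;0.1 0 0 0 0 0 1;0 0 0 0 0 0 1"

```text
time: 12.62
position: [0.6045, -0.1286, 0.0598]
tool_rot: [2.235, 2.2, -0.006]
ft_force: [3.5, -12.2, 2.7]
grip_width: 0.197
grip_force: 25.0
```

Run:
```python
from h import *
t=Cam('top');s=Cam('side')
h=cv2.cvtColor(t.img,cv2.COLOR_BGR2HSV)
for r in(198,200): print([(u,*map(int,h[r,u])) for u in range(280,300)])
a=t.img[180:220,270:320];b=s.img[140:260,270:390]
a=cv2.resize(a,(400,320),interpolation=2);b=cv2.resize(b,(400,400));o=np.zeros((400,800,3),np.uint8);o[:320,:400]=a;o[:,400:]=b;cv2.imwrite('pics/g4.png',o)
```

```text
[(280, 2, 206, 136), (281, 2, 203, 142), (282, 2, 202, 154), (283, 11, 183, 134), (284, 18, 165, 182), (285, 19, 164, 191), (286, 19, 166, 192), (287, 19, 166, 189), (288, 19, 141, 141), (289, 21, 57, 76), (290, 0, 0, 63), (291, 0, 4, 60), (292, 120, 4, 59), (293, 0, 13, 60), (294, 20, 57, 94), (295, 28, 17, 182), (296, 35, 15, 199), (297, 30, 13, 196), (298, 35, 15, 198), (299, 37, 17, 196)]
[(280, 1, 204, 136), (281, 1, 205, 138), (282, 2, 204, 151), (283, 11, 180, 142), (284, 19, 166, 184), (285, 19, 164, 197), (286, 19, 168, 193), (287, 19, 163, 196), (288, 19, 144, 143), (289, 18, 58, 79), (290, 60, 9, 60), (291, 90, 4, 57), (292, 165, 9, 58), (293, 24, 21, 62), (294, 21, 59, 91), (295, 30, 20, 181), (296, 33, 14, 196), (297, 34, 18, 195), (298, 25, 17, 195), (299, 30, 14, 195)]
```

View pics/g4.png

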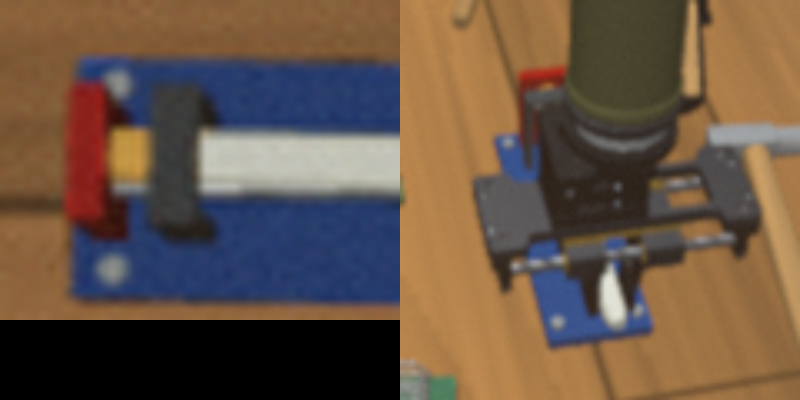

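Brass touches the red stop (top u≈283) and the force is rising with no motion, so the rod is home. Relieving the push, then releasing.

Emit:
jog_arm:
  rows: "-0.4 0 0 0 0 0 1;0 0 0 0 0 0 1;0 0 0 0 0 0 0.4;0 0 0 0 0 0 0;0 0 0 0 0 0 -0.2"

```text
time: 13.35
position: [0.6031, -0.1256, 0.0586]
tool_rot: [-2.232, -2.207, 0.001]
ft_force: [-0.0, -0.2, -0.8]
grip_width: 0.443
grip_force: 0.0
```

Emit:
jog_arm:
  rows: "0 0 0 0 0 0 -0.2;0 0 0 0 0 0 -0.2;0 0 -3 0 0 0 -0.2;0 0 -5 0 0 0 -0.2;0 0 -4 0 0 0 -0.2"

```text
time: 13.98
position: [0.6045, -0.1269, 0.1814]
tool_rot: [2.235, 2.207, 0.001]
ft_force: [0.9, 0.2, -0.4]
grip_width: 0.599
grip_force: 0.0
```

```bash
python3 plan.py .447 -.167 .16 80 45
```

```text
t 13.975 p [ 0.6045 -0.1269  0.1814] yaw 89.26760941708183 d [-0.1575 -0.0401 -0.0214] F [ 0.8912  0.1625 -0.4143] grip 52.07229249324424 0.0 n 4
-1.05 -3.93 0.53 0.000 -0.000 0.040
-1.21 -3.88 0.53 0.000 -0.000 0.040
-1.37 -3.83 0.53 0.000 -0.000 0.040
-1.52 -3.77 0.53 0.000 -0.000 0.040
```

Emit:
jog_arm:
  rows: "-1.1 -3.9 0.5 0 0 0.036 -0.3;-1.2 -3.9 0.5 0 0 0.036 -0.3;-1.4 -3.8 0.6 0 0 0.036 -0.3;-1.5 -3.8 0.6 0 0 0.036 -0.3;0 0 0 0 0 0 -0.3"

```text
time: 14.6
position: [0.444, -0.1701, 0.157]
tool_rot: [-2.393, -2.035, 0.005]
ft_force: [1.0, 1.0, 0.9]
grip_width: 0.651
grip_force: 0.0
```

Emit:
jog_arm:
  rows: "0 0 4 0 0 0 -0.3;0 0 3 0 0 0 -0.3;0 0 1.5 0 0 0 -0.3;0 0 0 0 0 0 -0.3"

```text
time: 15.1
position: [0.4472, -0.1681, 0.072]
tool_rot: [-2.386, -2.041, -0.0]
ft_force: [0.4, -0.4, 0.1]
grip_width: 0.648
grip_force: 0.0
```

```bash
python3 plan.py .447 -.167 .028 81 45;  python3 - <<'E'
from h import *
s=Cam('side');t=Cam('top')
a=s.img[200:300,215:345];b=t.img[180:280,280:420]
a=cv2.resize(a,(400,308));b=cv2.resize(b,(400,286));o=np.zeros((308,800,3),np.uint8);o[:,:400]=a;o[:286,400:]=b;cv2.imwrite('pics/g5.png',o)
E
```

```text
t 15.1 p [ 0.4472 -0.1681  0.072 ] yaw 81.06269257465758 d [-0.0002  0.0011 -0.044 ] F [ 0.4009 -0.3652  0.0923] grip 56.38504527616676 0.0 n 1
0.10 -0.03 4.41 -0.001 -0.001 0.001
```

View pics/g5.png

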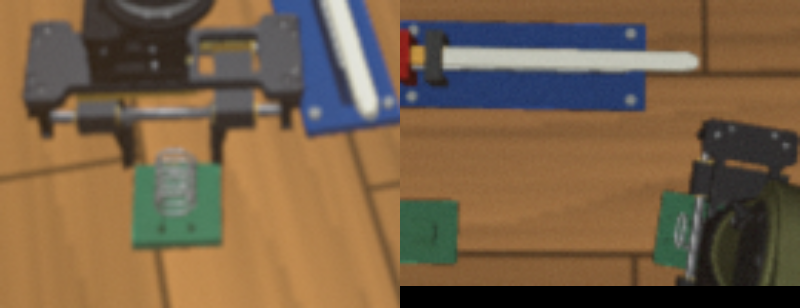

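The rod sits home with its tail at about (383,201) in top. The fingertips straddle the spring symmetrically in side. Descending and gripping.

Emit:
jog_arm:
  rows: "0.1 0 2.4 0 0 0 -0.3;0 0 2.0 0 0 0 -0.3;0 0 0 0 0 0 -0.3"

```text
time: 15.58
position: [0.4471, -0.1676, 0.0286]
tool_rot: [-2.388, -2.04, 0.0]
ft_force: [0.1, -0.3, -0.7]
grip_width: 0.65
grip_force: 0.0
```

Emit:
jog_arm:
  rows: "0 0 0 0 0 0 1;0 0 0 0 0 0 1;0 0 0 0 0 0 1;0 0 0 0 0 0 1;0 0 0 0 0 0 1"
  force: 20

```text
time: 16.2
position: [0.4469, -0.168, 0.0288]
tool_rot: [-2.389, -2.04, 0.001]
ft_force: [-3.1, 0.0, 4.1]
grip_width: 0.364
grip_force: 20.0
```

Emit:
jog_arm:
  rows: "0 0 -2 0 0 0 1;0 0 -4 0 0 0 1;0 0 -4 0 0 0 1;0 0 -2 0 0 0 1;0 0 0 0 0 0 1"

```text
time: 16.82
position: [0.4485, -0.1682, 0.1498]
tool_rot: [2.386, 2.038, 0.002]
ft_force: [-0.6, 0.0, -0.4]
grip_width: 0.364
grip_force: 20.0
```

```bash
python3 plan.py .604 -.24 .148 89.3 45
```

```text
t 16.825 p [ 0.4485 -0.1682  0.1498] yaw 81.00341237004179 d [ 0.1555 -0.0718 -0.0018] F [-0.6283  0.0016 -0.4473] grip 31.70360440652624 20.011053197085857 n 4
-1.16 4.12 0.06 0.001 0.000 -0.036
-1.31 4.07 0.06 0.001 0.000 -0.036
-1.46 4.02 0.05 0.001 0.000 -0.036
-1.60 3.97 0.05 0.001 0.000 -0.036
```

Emit:
jog_arm:
  rows: "-1.2 4.1 0 0 0 -0.036 1;-1.3 4.1 0 0 0 -0.036 1;-1.5 4.0 0 0 0 -0.036 1;-1.6 4.0 0 0 0 -0.036 1;0 0 0 0 0 0 1"

```text
time: 17.45
position: [0.6036, -0.2406, 0.1449]
tool_rot: [-2.234, -2.204, -0.001]
ft_force: [-0.4, 0.9, -0.4]
grip_width: 0.363
grip_force: 20.0
```

Emit:
jog_arm:
  rows: "0 0 3 0 0 0 1;0 0 3.5 0 0 0 1;0 0 2.0 0 0 0 1;0 0 0 0 0 0 1;0 0 0 0 0 0 1"

```text
time: 18.08
position: [0.6034, -0.2402, 0.0648]
tool_rot: [2.235, 2.206, 0.001]
ft_force: [0.7, -0.0, -0.6]
grip_width: 0.358
grip_force: 20.0
```

```bash
python3 plan.py .604 -.24 .063 89.3 45;  python3 - <<'E'
from m import *
s=Cam('side');t=Cam('top');W=((0,0,140),(180,70,255))
a=axis(mask(t,*W,(295,190,390,215)));print('rod top',a.ravel(),t.plane(a,.07)[:,:2].ravel())
a=s.img[170:270,285:415];b=t.img[170:250,330:450]
cv2.imwrite('pics/raw_s.png',s.img)
m=mask(s,*W,(318,190,350,250));b2=axis(m);print('rod side',b2.ravel(),s.plane(b2,.07)[:,:2].ravel())
print('expected spring ctr side',s.proj([[.604,-.24,.07]]))
a=cv2.resize(a,(520,400));b=cv2.resize(b,(280,187));o=np.zeros((400,800,3),np.uint8);o[:,:520]=a;o[:187,520:]=b;cv2.imwrite('pics/g6.png',o)
E
```

```text
t 18.075 p [ 0.6034 -0.2402  0.0648] yaw 89.26171384617369 d [ 0.0006  0.0002 -0.0018] F [ 0.7135 -0.0318 -0.5738] grip 31.184357952530974 20.01084342598915 n 1
0.02 0.06 0.18 0.002 0.001 -0.001
rod top [294.4427 199.7487 384.5134 201.1233] [ 0.6077  0.0716  0.6047 -0.1625]
rod side [319.8546 188.8853 325.1344 205.4819] [ 0.6051  0.0128  0.6042 -0.051 ]
expected spring ctr side [[344.7926 264.0971]]
```

View pics/g6.png

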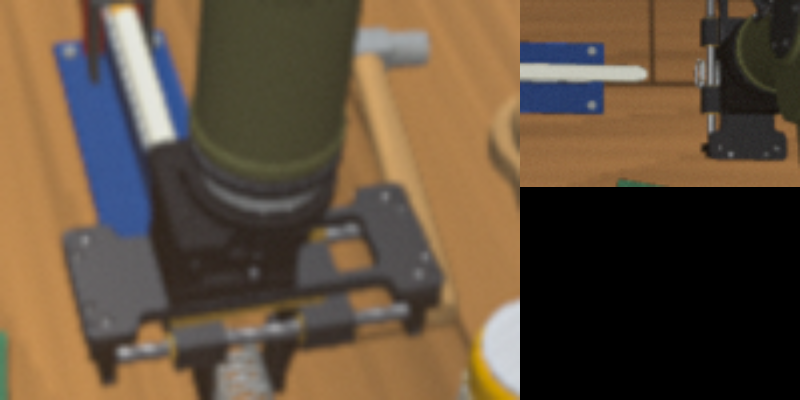

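Top shows the spring front at about (407,201), in line with the tail at (384.5,201). By robot coordinates from the earlier tail grip, the rod axis lies at x≈0.6036 there, so I am threading carefully.

Emit:
jog_arm:
  rows: "1.0 0 0.2 0 0 0 1;2.0 0 0 0 0 0 1;1.5 0 0 0 0 0 1;0.5 0 0 0 0 0 1;0 0 0 0 0 0 1"

```text
time: 18.8
position: [0.6035, -0.1896, 0.0616]
tool_rot: [2.234, 2.208, -0.0]
ft_force: [0.8, -0.4, 0.0]
grip_width: 0.362
grip_force: 20.0
```

Emit:
jog_arm:
  rows: "0.5 0 0 0 0 0 1;0.5 0 0 0 0 0 1;0.5 0 0 0 0 0 1;0 0 0 0 0 0 1"

```text
time: 19.3
position: [0.6036, -0.1744, 0.0616]
tool_rot: [-2.235, -2.208, -0.0]
ft_force: [0.7, -0.7, 0.5]
grip_width: 0.362
grip_force: 20.0
```

```bash
python3 plan.py .6045 -.1285 .063 89.3 10 | head -1
python3 - <<'E'
from m import *
t=Cam('top')
h=cv2.cvtColor(t.img,cv2.COLOR_BGR2HSV)
for v in range(192,211,2): print(v,[(u,int(h[v,u,1]),int(h[v,u,2])) for u in range(374,394,2)])
print('want',t.proj([[.6037,-.151,.07],[.6037,-.1675,.07],[.6037-.0165,-.151,.07],[.6037+.0165,-.151,.07]]))
E
```

```text
t 19.3 p [ 0.6036 -0.1744  0.0616] yaw 89.30540953903356 d [0.0009 0.0459 0.0014] F [ 0.7219 -0.7388  0.4628] grip 31.529342072229728 20.010985806584358 n 5
192 [(374, 144, 119), (376, 144, 117), (378, 143, 118), (380, 153, 118), (382, 33, 92), (384, 7, 106), (386, 47, 27), (388, 43, 30), (390, 83, 83), (392, 83, 52)]
194 [(374, 147, 111), (376, 141, 116), (378, 140, 120), (380, 145, 118), (382, 41, 88), (384, 2, 104), (386, 73, 28), (388, 62, 33), (390, 91, 73), (392, 93, 55)]
196 [(374, 147, 125), (376, 150, 126), (378, 155, 127), (380, 54, 117), (382, 7, 75), (384, 5, 105), (386, 73, 28), (388, 49, 31), (390, 60, 51), (392, 97, 58)]
198 [(374, 27, 170), (376, 33, 171), (378, 34, 171), (380, 18, 168), (382, 11, 93), (384, 2, 105), (386, 47, 27), (388, 40, 32), (390, 31, 41), (392, 99, 77)]
200 [(374, 14, 197), (376, 14, 195), (378, 15, 199), (380, 17, 197), (382, 17, 122), (384, 5, 108), (386, 46, 28), (388, 66, 27), (390, 33, 31), (392, 78, 52)]
202 [(374, 14, 201), (376, 14, 196), (378, 14, 196), (380, 17, 198), (382, 7, 109), (384, 11, 112), (386, 57, 27), (388, 48, 32), (390, 43, 30), (392, 35, 36)]
204 [(374, 37, 145), (376, 36, 150), (378, 36, 149), (380, 28, 144), (382, 11, 95), (384, 4, 115), (386, 47, 27), (388, 60, 30), (390, 53, 29), (392, 64, 28)]
206 [(374, 139, 90), (376, 149, 87), (378, 134, 93), (380, 24, 96), (382, 38, 88), (384, 44, 92), (386, 53, 29), (388, 53, 29), (390, 62, 29), (392, 28, 27)]
208 [(374, 148, 134), (376, 148, 133), (378, 143, 136), (380, 74, 48), (382, 10, 49), (384, 5, 48), (386, 62, 33), (388, 88, 29), (390, 40, 32), (392, 51, 30)]
210 [(374, 144, 142), (376, 146, 143), (378, 149, 139), (380, 76, 47), (382, 5, 49), (384, 11, 48), (386, 62, 29), (388, 48, 32), (390, 53, 34), (392, 56, 32)]
want [[380.066  201.4926]
 [386.4412 201.5076]
 [380.1578 207.824 ]
 [379.9749 195.1854]]
```

The spring front is about 10 mm past the tail with no contact force, so it is threading. Continuing.

Emit:
jog_arm:
  rows: "0.6 0 -0.05 0 0 0 1;1 0 0 0 0 0 1;1 0 0 0 0 0 1;0 0 0 0 0 0 1"

```text
time: 19.85
position: [0.604, -0.1472, 0.0622]
tool_rot: [-2.233, -2.21, -0.001]
ft_force: [0.0, 0.0, -1.0]
grip_width: 0.36
grip_force: 20.0
```

Emit:
jog_arm:
  rows: "1 0 0 0 0 0 1;0.6 0 0 0 0 0 1;0.4 0 0 0 0 0 1;0 0 0 0 0 0 1"

```text
time: 20.35
position: [0.6042, -0.1287, 0.0621]
tool_rot: [2.235, 2.208, -0.0]
ft_force: [0.3, -0.9, -0.4]
grip_width: 0.361
grip_force: 20.0
```

```bash
python3 plan.py .6045 -.1285 .063 89.3 10 | head -1
python3 - <<'E'
from m import *
t=Cam('top'); h=cv2.cvtColor(t.img,cv2.COLOR_BGR2HSV)
for v in (198,200,202): print(v,[(u,*map(int,h[v,u])) for u in list(range(281,290))+list(range(355,380,2))])
E
```

```text
t 20.35 p [ 0.6042 -0.1287  0.0621] yaw 89.29140985979909 d [0.0003 0.0002 0.0009] F [ 0.2878 -0.8959 -0.4302] grip 31.40342309028919 20.010920986533165 n 1
198 [(281, 1, 205, 138), (282, 2, 211, 151), (283, 11, 182, 136), (284, 19, 168, 179), (285, 19, 166, 190), (286, 19, 168, 190), (287, 18, 166, 190), (288, 19, 145, 144), (289, 19, 63, 77), (355, 34, 11, 180), (357, 27, 14, 176), (359, 33, 16, 178), (361, 27, 16, 179), (363, 39, 16, 112), (365, 15, 26, 40), (367, 21, 54, 33), (369, 29, 93, 71), (371, 28, 88, 52), (373, 35, 67, 42), (375, 25, 77, 40), (377, 33, 95, 62), (379, 28, 83, 52)]
200 [(281, 1, 210, 137), (282, 1, 202, 153), (283, 11, 182, 133), (284, 18, 166, 187), (285, 19, 166, 194), (286, 19, 166, 194), (287, 19, 165, 193), (288, 19, 145, 141), (289, 17, 63, 81), (355, 33, 16, 195), (357, 30, 13, 193), (359, 30, 18, 196), (361, 30, 16, 196), (363, 30, 5, 100), (365, 15, 13, 40), (367, 23, 43, 24), (369, 30, 57, 36), (371, 28, 98, 70), (373, 23, 83, 49), (375, 30, 96, 45), (377, 33, 83, 55), (379, 27, 88, 52)]
202 [(281, 2, 202, 139), (282, 2, 204, 124), (283, 9, 183, 96), (284, 18, 131, 132), (285, 20, 128, 143), (286, 18, 127, 151), (287, 18, 130, 149), (288, 21, 94, 100), (289, 8, 17, 60), (355, 28, 16, 194), (357, 30, 14, 194), (359, 30, 17, 198), (361, 35, 17, 198), (363, 30, 5, 102), (365, 0, 12, 43), (367, 0, 49, 31), (369, 36, 41, 31), (371, 32, 58, 57), (373, 33, 91, 67), (375, 28, 105, 46), (377, 28, 85, 48), (379, 36, 80, 51)]
```

Emit:
jog_arm:
  rows: "0 0 0.2 0 0 0 1;0 0 0.1 0 0 0 1;0 0 0 0 0 0 0.2;0 0 0 0 0 0 0;0 0 0 0 0 0 -0.2"

```text
time: 21.02
position: [0.604, -0.1291, 0.0589]
tool_rot: [-2.236, -2.207, 0.0]
ft_force: [0.3, 0.4, -0.1]
grip_width: 0.534
grip_force: 0.0
```

Emit:
jog_arm:
  rows: "0 0 0 0 0 0 -0.3;0 0 0 0 0 0 -0.3;0 0 -2 0 0 0 -0.3;0 0 -5 0 0 0 -0.3;0 0 -5 0 0 0 -0.3"

```text
time: 21.65
position: [0.6042, -0.1289, 0.1817]
tool_rot: [2.235, 2.207, 0.001]
ft_force: [1.7, -0.5, 0.9]
grip_width: 0.646
grip_force: 0.0
```

Emit:
jog_arm:
  rows: "-5 -4 -2 0 0 0 -0.3;-5 -5 0 0 0 0 -0.3;-5 -5 0 0 0 0 -0.3;0 0 0 0 0 0 -0.3;0 0 0 0 0 0 -0.3"

```text
time: 22.28
position: [0.4775, -0.2621, 0.199]
tool_rot: [2.234, 2.206, 0.001]
ft_force: [0.4, -0.0, 0.9]
grip_width: 0.649
grip_force: 0.0
```

```bash
python3 plan.py .6045 -.1285 .063 89.3 10 | head -1
python3 - <<'E'
from m import *
t=Cam('top');s=Cam('side'); h=cv2.cvtColor(t.img,cv2.COLOR_BGR2HSV)
print([(u,*map(int,h[200,u])) for u in range(281,290)])
print(200,[(u,*map(int,h[200,u])) for u in range(358,388)])
print('x-section u=372',[(v,int(h[v,372,1]),int(h[v,372,2])) for v in range(188,214)])
print('expect spring ends',t.proj([[.604,-.106,.066],[.604,-.151,.066],[.604,-.1625,.07]]))
m=((h[...,1]<75)&(h[...,2]>60)).astype(np.uint8); m[:188]=0;m[214:]=0;m[:,:364]=0;m[:,390:]=0
a=[(u,int(np.nonzero(m[:,u])[0].min()),int(np.nonzero(m[:,u])[0].max())) for u in range(364,390) if m[:,u].any()];print(a)
hs=cv2.cvtColor(s.img,cv2.COLOR_BGR2HSV)
for v in range(222,248,2):
    q=np.nonzero((hs[v,315:360,1]<75)&(hs[v,315:360,2]>60))[0]+315; print(v,(q.min(),q.max(),s.plane([[q.mean(),v]],.068)[0,:2]) if len(q) else None)
E
```

```text
t 22.275 p [ 0.4775 -0.2621  0.199 ] yaw 89.25871374570684 d [ 0.127   0.1336 -0.136 ] F [ 0.4273 -0.0303  0.8946] grip 56.45459716684854 0.0 n 23
[(281, 2, 208, 141), (282, 2, 208, 156), (283, 11, 179, 138), (284, 19, 168, 187), (285, 19, 163, 202), (286, 19, 167, 199), (287, 19, 162, 197), (288, 18, 140, 146), (289, 17, 58, 83)]
200 [(358, 33, 15, 201), (359, 37, 17, 199), (360, 30, 13, 199), (361, 33, 15, 199), (362, 28, 16, 201), (363, 30, 13, 198), (364, 36, 8, 165), (365, 45, 10, 150), (366, 30, 13, 189), (367, 34, 12, 166), (368, 30, 7, 155), (369, 36, 13, 195), (370, 35, 15, 200), (371, 75, 6, 166), (372, 35, 10, 157), (373, 33, 15, 192), (374, 30, 8, 167), (375, 30, 10, 157), (376, 35, 17, 193), (377, 34, 12, 169), (378, 42, 8, 154), (379, 30, 18, 169), (380, 45, 9, 165), (381, 37, 17, 194), (382, 30, 14, 197), (383, 32, 22, 188), (384, 16, 80, 159), (385, 15, 132, 120), (386, 14, 141, 87), (387, 16, 143, 96)]
x-section u=372 [(188, 146, 133), (189, 144, 136), (190, 144, 136), (191, 141, 134), (192, 149, 125), (193, 143, 123), (194, 140, 118), (195, 100, 115), (196, 72, 121)
[... 773 characters left out ...]
0.105 ]))
224 (np.int64(315), np.int64(341), array([ 0.5993, -0.1135]))
226 (np.int64(325), np.int64(342), array([ 0.6037, -0.1212]))
228 (np.int64(325), np.int64(342), array([ 0.6035, -0.1278]))
230 (np.int64(315), np.int64(343), array([ 0.5993, -0.1335]))
232 (np.int64(326), np.int64(344), array([ 0.6059, -0.1415]))
234 (np.int64(327), np.int64(344), array([ 0.6055, -0.1479]))
236 (np.int64(315), np.int64(345), array([ 0.591 , -0.1513]))
238 (np.int64(316), np.int64(345), array([ 0.5896, -0.1574]))
240 (np.int64(337), np.int64(343), array([ 0.6124, -0.1684]))
242 (np.int64(323), np.int64(329), array([ 0.578 , -0.1676]))
244 (np.int64(315), np.int64(316), array([ 0.5521, -0.1684]))
246 None
```

The spring spans u 364–380 on the tail (tail end at 384.5), so its middle is about 229 mm from the stop. The nose is still on the stop and the gripper is clear.

```bash
python3 -c "
from bench import ticket;print(ticket.close_job())"
```

```text
the job is handed in; nothing more can be done
None
```

The rod is home against the red stop and the whole spring is on its tail, with its middle about 229 mm from the stop. The gripper is clear and the job is handed in after 22 s of robot time; no verdict was returned.

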